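# Tidy the bookshop counter: books, stamps and loupe to their trays

## Robot

A 7-joint arm with a two-finger parallel gripper is mounted at the origin on the work surface. World frame = base frame: x ahead of the robot, y to its left, z up, the work surface at z = 0. Lengths are in m, angles in rad, forces in N, time in s.
With the tool pointing down it reaches from about 0.425 to 0.925 m from the base axis. Payload 6.8 kg.
Tool frame: the origin (TCP) lies on the mounting face of the last link; the fingertips stand 173 mm ahead of it and the grasp point (between the pads) lies 155 mm ahead of it; z points along the fingers, y is the line along which they close (so a half turn about z gives the same grasp; the last joint's range is limited). The gripper opens to 85 mm and grips with 20 to 120 N. Pads are 22 mm wide; open, the fingers measure 114 mm over their backs; the gripper's body (76 mm by 85 mm) begins 54 mm behind the grasp point. The pads swing forward as they close: fully open they stand 13 mm farther back than shut.
Start: joints at [-1.231, 0.477, 0.022, 1.555, -0.011, 1.109, -0.083], TCP at [0.292, 0.608, 0.405] pointing down, gripper open.
Joint ranges: [-2.96, 2.96], [-0.34, 2.1], [-1.41, 1.46], [0.24, 2.44], [-1.37, 4.51], [0.17, 1.92], [-2.96, 2.96]. Speed limits (rad/s): [2.39, 2.39, 3.14, 3.14, 3.14, 3.14, 3.14].

## Interface

Orientations are given as a unit quaternion [w, x, y, z].
In Python, from station import bot gives the robot as it stands. The module is installed in compiled form; this text tells all that it offers.
- The arm moves only by the shell command python3 -m pendant 'ROWS' [FORCE]. ROWS is JSON, a list of rows, each a list of 5 numbers: the finger opening in m, from 0 to 0.0854, then the shift along the tool's x, y, z in m, then the turn about the tool's z in degrees. In form: [[jaw, x, y, z, yaw], ...]. A call has 1 to 12 rows; each row shifts and turns the commanded pose from where the row before left it, along the tool's axes as they then stand; what a row does not reach is not made up. A row lasts 1/12 s, in which the tool goes at most 41.7 mm and 7.16 degrees, less where a joint would pass 70% of its speed; a pose out of reach is approached as far as the arm can. A call with a gripper value outside its range is refused whole. The fingers move at their own pace and stop on an object; FORCE is the grip in N (left out, the last holds). Time passes only in rows, so rows that do not move let the fingers close. It gives the time, the measured TCP pose, the force, the opening and the grip force at its end, in the units of the state.
- bot.get_obs(): the state, without advancing time (a new reading comes with each control period).
- bot.read_camera(name): name is "scene" or "top" or "wrist"; returns (picture, depth): 480x640x3 uint8, blue, green, red; 480x640 float32, m along the optical axis (not along the pixel's ray), 0 where there is no reading.
- bot.camera_model(name): a dict with "intrinsics" (3x3 intrinsics, pixels), "R" (3x3) and "t" (3): a world point X has camera coordinates R X + t. Camera axes: x right, y down, z forward; pixel columns grow to the right and rows downward; lengths in m; the calibration is good to about 2 mm. A picture is of the moment at which its call begins: read the wrist's pose just before it. camera_model takes no time and is no camera call; for the wrist camera it gives the pose at the moment of the call.
- bot.hand_in(): hands the job in; it is judged then, once.
Trained networks look in the newest picture that a camera, given by its name, has taken for a name from the list of things; names that differ only in an ending like _2 or _b are one class to them, and where a whole thing is asked for, a point or a joint stands for the part that bears it (a point fixed in the world has none). Each returns a list of dicts, best first, with "score" (0 to 1); they miss things now and then, are a little off and sometimes report something else, mostly with a low value. They report only what shows in the picture. A call takes as long as a camera call. They do not tell look-alikes from the thing itself.
- bot.boxes_of(name, camera): "at" ([column, row] in pixels, amid what is visible of it).
- bot.trace(name, camera): "mask" (480x640 bool, what is visible of it) and "at" ([column, row] in pixels, amid what is visible of it).
- bot.pinpoint(name, camera): "at" ([column, row] in pixels: a listed point, or the origin of a listed thing).
The state is a dict: "t": time; "q": joint angles; "joint_vel": joint speeds; "joint_torque": joint torques, N m; "eef_pos": TCP position; "tool_rot": TCP orientation; "contact_force": force on the tool from outside, world axes, zero at the start; "torque": the same for the moment, N m; "gripper_width": opening from 0.0 (shut) to 1.0 (fully open); "grasp_force": force on a finger pad.
Only numpy, scipy, OpenCV 4.12 (cv2) and the standard library are available. Lean on these libraries where they do the work, as an engineer would, in place of code of your own. Each camera call takes 0.05 s, during which the arm holds its last target. There are 200 camera calls.

## Task

Sort the five things on the bookshop counter into their trays: stand the two pocket books spine up in the green crate, one in each bay, the two rubber stamps on their feet in the light wooden tray, one in each bay, and the loupe upright in the small square grey tray. Everything must end standing on the floor of its tray, let go and at rest.

Things in the scene. Friction and masses are not known exactly. Their poses are not given: they have to be found in the camera images.
- book_red: Pocket book, 92 long (its x) x 24 thick (its y) x 68 mm high (its z), standing spine up on the counter: cloth cover in red, with one broad cream band across the middle of the spine, cream pages. Origin: centre of its underside. About 110 g. To be held across its 24 mm thickness, fingers on the covers above mid-height.
- book_blue: Pocket book, 92 long (its x) x 24 thick (its y) x 68 mm high (its z), standing spine up on the counter: cloth cover in blue, with two narrow cream bands across the spine, cream pages. Origin: centre of its underside. About 110 g. To be held across its 24 mm thickness, fingers on the covers above mid-height.
- stamp_black: Rubber stamp standing on its rubber foot, 72 mm high: light wooden foot block 44 (its x) x 28 (its y) x 24 mm high, then a neck 16 mm in diameter, then a black round knob 28 mm in diameter from 44 to 72 mm above the foot. Origin: centre of its underside, z up. About 70 g. To be held by the knob.
- stamp_yellow: Rubber stamp standing on its rubber foot, 72 mm high: light wooden foot block 44 (its x) x 28 (its y) x 24 mm high, then a neck 16 mm in diameter, then a yellow round knob 28 mm in diameter from 44 to 72 mm above the foot. Origin: centre of its underside, z up. About 70 g. To be held by the knob.
- loupe: Stand loupe: upright dark metal cylinder 44 mm in diameter and 60 mm high, with a silver collar round a glass top (from above a pale disc). Origin: centre of its underside, z up. About 90 g.
- crate: Green open crate, fixed to the counter, outside 123 (its x) x 120 (its y) x 26 mm high, walls and floor 4 mm. A 4 mm divider as high as the walls, along its x, parts it into two bays, each 115 (x) x 54 mm (y) inside, their centres at y = +29 and -29 mm. A book fits a bay with its length along the crate's x. Origin: centre of its underside; the bay floor is 4 mm above it.
- stamp_tray: Light wooden open tray, fixed to the counter, outside 80 (its x) x 127 (its y) x 16 mm high, walls and floor 5 mm. A 5 mm divider along its x parts it into two bays, each 70 (x) x 56 mm (y) inside, their centres at y = +30.5 and -30.5 mm. Origin: centre of its underside; the bay floor is 5 mm above it.
- loupe_tray: Small grey plastic open tray, fixed to the counter, outside 80 x 80 x 16 mm high, walls and floor 4 mm, inside 72 x 72 mm. Origin: centre of its underside; the floor is 4 mm above it.
Not all that is in view belongs to the job. Of the things that look like the book_blue, the largest one is meant.

How it is judged:
At the end, for the whole second after the job is handed in: Each thing upright (0.15 rad) on its tray's floor (underside under 10 mm above the tray's), at rest. Books: one per crate bay, |x| < 16, |y| 10 to 48 mm from the crate's middle; stamps: one per bay, |x| < 20, |y| 12 to 52 mm from the tray's middle; loupe: |x|, |y| < 18 mm in its tray (x of book_red in the frame of crate between -0.016 and 0.016 m and z of book_red in the frame of crate between 0 and 0.01 m and angle between each of book_red, book_blue, stamp_black, stamp_yellow, loupe's own z axis and vertical below 0.15 rad and linear speed of each of book_red, book_blue, stamp_black, stamp_yellow, loupe below 0.02 m/s and angular speed of each of book_red, book_blue, stamp_black, stamp_yellow, loupe below 0.2 rad/s and x of book_blue in the frame of crate between -0.016 and 0.016 m and z of book_blue in the frame of crate between 0 and 0.01 m and ((y of book_red in the frame of crate between 0.01 and 0.048 m and y of book_blue in the frame of crate between -0.048 and -0.01 m) or (y of book_blue in the frame of crate between 0.01 and 0.048 m and y of book_red in the frame of crate between -0.048 and -0.01 m)) and x of stamp_black in the frame of stamp_tray between -0.02 and 0.02 m and z of stamp_black in the frame of stamp_tray between 0 and 0.01 m and x of stamp_yellow in the frame of stamp_tray between -0.02 and 0.02 m and z of stamp_yellow in the frame of stamp_tray between 0 and 0.01 m and ((y of stamp_black in the frame of stamp_tray between 0.012 and 0.052 m and y of stamp_yellow in the frame of stamp_tray between -0.052 and -0.012 m) or (y of stamp_yellow in the frame of stamp_tray between 0.012 and 0.052 m and y of stamp_black in the frame of stamp_tray between -0.052 and -0.012 m)) and x of loupe in the frame of loupe_tray between -0.018 and 0.018 m and z of loupe in the frame of loupe_tray between 0 and 0.01 m and y of loupe in the frame of loupe_tray between -0.018 and 0.018 m); the robot touches nothing.
It also fails if it takes over 128 s, if anything falls off the work surface, if the arm or the gripper's body presses on something with over 40 N, if the wrist force passes 120 N, or if a joint passes its speed limit or range.

## Working session

There is one attempt and no reset: what is moved stays moved. The work goes in short steps, Python scripts to look and compute and a shell command to move; the robot and the scene stay as the last step left them, time stands still between calls to the robot, and variables do not carry over. Pictures are saved under pics/ and viewed, at most 14 in all, crops included, and the job is handed in when it is done.

```bash
mkdir -p pics
python3 - <<'E'
from station import bot
import cv2
o=bot.get_obs();print({k:o[k] for k in('t','eef_pos','tool_rot','gripper_width')})
for c in('top','scene'):
    p,d=bot.read_camera(c);cv2.imwrite(f'pics/{c}0.png',p)
m=bot.camera_model('top');print(m)
E
```

```text
{'t': 0.0, 'eef_pos': array([0.29215407, 0.60819687, 0.40373813]), 'tool_rot': array([-1.31675292e-04,  2.22033353e-01,  9.75038650e-01, -8.95984299e-04]), 'gripper_width': 1.0006972218068368}
{'intrinsics': array([[613.51498291,   0.        , 313.93298612],
       [  0.        , 613.51498291, 229.53319775],
       [  0.        ,   0.        ,   1.        ]]), 'R': array([[ 0.00757761, -0.99985636, -0.01516074],
       [-0.98206169, -0.00458448, -0.18850414],
       [ 0.18840756,  0.01631719, -0.98195537]]), 't': array([0.00699084, 0.50664419, 1.03300232])}
```

View pics/top0.png

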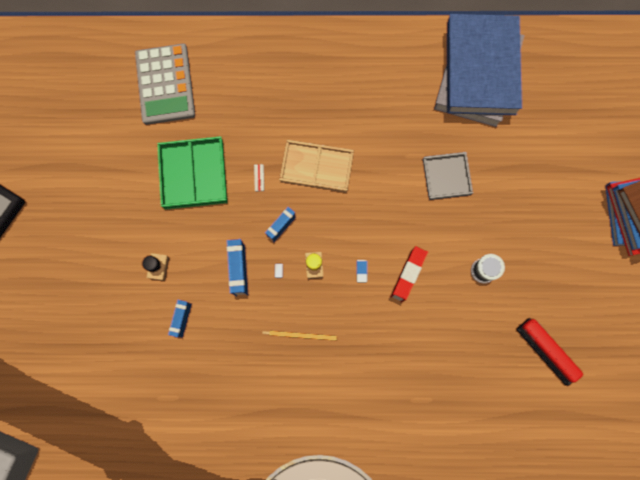

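View pics/scene0.png

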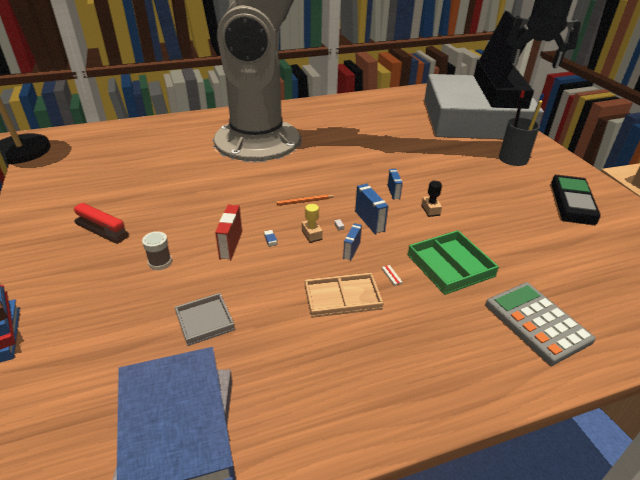

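The top picture shows these book_blue candidates:
- (237,267), the largest, so this is the one I choose.
- (280,224) and (179,319), both small look-alikes.
- The big navy book at (484,62) is lying flat and doesn't match.

The other things, with what could be mistaken for them:
- **book_red:** (409,275). The stapler at (549,352) and the book stack at (628,215) are not it.
- **Stamps:** black at (152,266), yellow at (314,264).
- **Loupe:** (489,269).
- **Trays:** crate (193,173), stamp tray (317,166), loupe tray (447,176).

Next I measure them.

```bash
cat > h.py <<'E'
from station import bot
import numpy as np, cv2
def cloud(cam,m,d):
    K=m['intrinsics'];v,u=np.mgrid[:480,:640]
    c=np.stack([(u-K[0,2])/K[0,0]*d,(v-K[1,2])/K[1,1]*d,d],-1)
    return (c-m['t'])@m['R']   # R^T (c - t)
def rect(P):
    (x,y),(w,h),a=cv2.minAreaRect((P[:,:2]*1000).astype(np.float32))
    if w<h: w,h,a=h,w,a+90
    return np.round([x,y,w,h,(a+90)%180-90],1)   # mm, long-side angle deg
E
python3 - <<'E'
from h import *
cam='top';p,d=bot.read_camera(cam);m=bot.camera_model(cam);W=cloud(cam,m,d)
Z=dict(book_red=(.055,.08),book_blue=(.055,.08),stamp_black=(.058,.08),stamp_yellow=(.058,.08),loupe=(.05,.07),crate=(.018,.034),stamp_tray=(.010,.024),loupe_tray=(.010,.024))
for n,(a,b) in Z.items():
    for r in bot.trace(n,cam)[:4]:
        k=cv2.erode(r['mask'].astype(np.uint8),np.ones((1,1)))>0
        k&=d>0;P=W[k];Q=P[(P[:,2]>a)&(P[:,2]<b)]
        print(n,round(r['score'],2),np.round(r['at']),len(P),len(Q),'zmax',P[:,2].max().round(3) if len(P) else 0,rect(Q) if len(Q)>5 else '', 'foot',rect(P[(P[:,2]>.016)&(P[:,2]<.03)]) if n[0:6]=='stamp_' and n[6]!='t' and len(P)>20 else '')
    print('   ',[(np.round(q['at']),round(q['score'],2)) for q in bot.pinpoint(n,cam)[:2]])
c=cv2.resize(p[205:345,130:330],None,fx=4,fy=4,interpolation=2);cv2.imwrite('pics/crop.png',c)
E
```

```text
book_red 0.72 [408. 275.] 973 790 zmax 0.074 [ 429.3 -154.4   91.8   24.5  -25.3] foot 
    [(array([405., 278.]), 0.57)]
book_blue 0.91 [235. 268.] 1028 797 zmax 0.075 [439.5 145.3  92.1  25.    5.7] foot 
book_blue 0.71 [180. 317.] 553 0 zmax 0.055  foot 
book_blue 0.57 [279. 224.] 500 0 zmax 0.052  foot 
    [(array([183., 321.]), 0.88), (array([279., 229.]), 0.87)]
stamp_black 0.69 [157. 267.] 506 205 zmax 0.08 [442.7 290.2  25.5  24.5  23.3] foot [442.7 292.3  43.1  28.8  -7.6]
stamp_black 0.56 [449. 175.] 1996 0 zmax 0.024  foot [ 616.2 -233.7   80.8   80.3    7.3]
    [(array([160., 266.]), 0.83), (array([195., 175.]), 0.27)]
stamp_yellow 0.89 [313. 264.] 414 213 zmax 0.077 [447.7  11.   27.3  26.6  41.5] foot [448.1  11.   44.7  27.5   5.4]
    [(array([316., 265.]), 0.57)]
loupe 0.78 [487. 268.] 711 529 zmax 0.067 [ 441.  -291.8   42.6   42.3   33.8] foot 
    [(array([484., 269.]), 0.65), (array([448., 176.]), 0.15)]
crate 0.84 [191. 173.] 4462 886 zmax 0.033 [620.3 238.5 125.6 120.3   6.3] foot 
crate 0.51 [446. 177.] 1976 71 zmax 0.024 [ 616.3 -233.    79.7   79.1    7.2] foot 
    [(array([193., 174.]), 0.58), (array([316., 263.]), 0.46)]
stamp_tray 0.75 [317. 165.] 2957 798 zmax 0.021 [635.6   8.  127.1  81.8  80.9] foot 
    [(array([318., 167.]), 0.87)]
loupe_tray 0.67 [446. 175.] 2026 460 zmax 0.024 [ 616.7 -233.9   81.7   81.5    7.1] foot 
    [(array([448., 174.]), 0.7)]
```

View pics/crop.png

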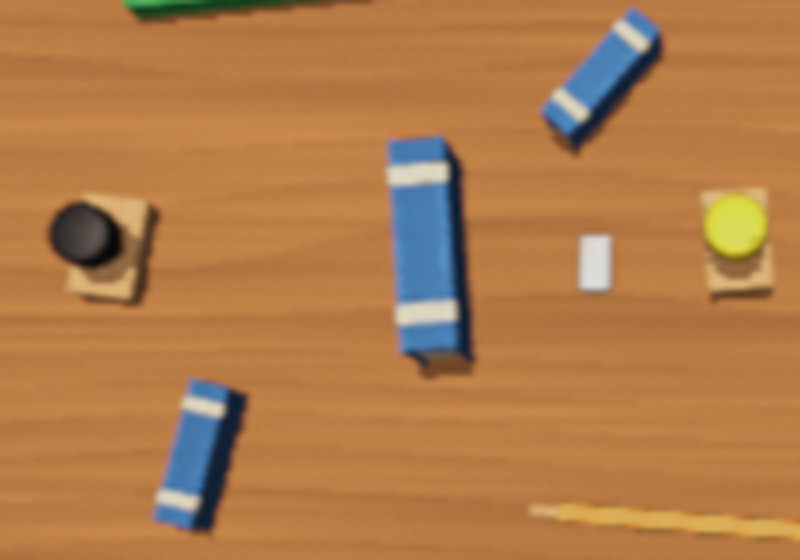

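The crop confirms it: the large blue book is at crop (427,245), with one small look-alike at (605,75) and another at (195,455). Its spine measures 92×25 mm. The small ones top out at about 52–55 mm, below the real book's 68. All sizes match, so I start with the black stamp.

```bash
cat >> h.py <<'E'
def go(x,y,z,ang=None):
    "shift in tool axes for grasp point to x,y,z (m), plus tool yaw (deg) so that tool x lies at world angle ang (mod 180)"
    o=bot.get_obs();w,a,b,c=o['tool_rot']
    from scipy.spatial.transform import Rotation as S
    R=S.from_quat([a,b,c,w]).as_matrix()
    g=o['eef_pos']+R[:,2]*.155
    t=np.degrees(np.arctan2(R[1,0],R[0,0]))
    yaw=None if ang is None else round(-((ang-t+90)%180-90),1)
    print('t',round(o['t'],1),'g',g.round(4),'ang',t.round(1),'tilt',R[:2,2].round(4),'-> shift mm',(R.T@(np.array([x,y,z])-g)*1000).round(1),'yaw',yaw,'q7',o['q'][6].round(2),'w',round(o['gripper_width']*85.4,1),'gf',round(o['grasp_force'],1))
E
python3 -c "
from h import *
go(.443,.291,.15);go(.443,.291,.058)"
```

```text
t 0.9 g [0.2923 0.6085 0.2497] ang 154.3 tilt [0. 0.] -> shift mm [-273.3 -220.9   99.7] yaw None q7 -0.08 w 85.1 gf 0.0
t 0.9 g [0.2923 0.6085 0.2497] ang 154.3 tilt [0. 0.] -> shift mm [-273.3 -220.9  191.7] yaw None q7 -0.08 w 85.1 gf 0.0
```

```bash
python3 -m pendant '[[0.06,-0.0273,-0.0221,0.010,0],[0.06,-0.0273,-0.0221,0.010,0],[0.06,-0.0273,-0.0221,0.010,0],[0.06,-0.0273,-0.0221,0.010,0],[0.06,-0.0273,-0.0221,0.010,0],[0.06,-0.0273,-0.0221,0.010,0],[0.06,-0.0273,-0.0221,0.010,0],[0.06,-0.0273,-0.0221,0.010,0],[0.06,-0.0273,-0.0221,0.010,0],[0.06,-0.0273,-0.0221,0.010,0],[0.06,0,0,0,0],[0.06,0,0,0,0]]' 40
python3 - <<'E'
from h import *
m=bot.camera_model('wrist');p,d=bot.read_camera('wrist');cv2.imwrite('pics/w1.png',p)
W=cloud('wrist',m,d);P=W[(d>0)&(abs(W[...,0]-.443)<.05)&(abs(W[...,1]-.291)<.05)]
for a,b in((.06,.08),(.016,.03)):
    Q=P[(P[:,2]>a)&(P[:,2]<b)];print(len(Q),rect(Q) if len(Q)>9 else '')
print('table',np.median(P[P[:,2]<.012,2]))
go(.4427,.2912,.058)
E
```

```text
t: 1.95
eef_pos: [0.4437, 0.2886, 0.3043]
tool_rot: [-0.0, 0.224, 0.974, -0.001]
contact_force: [0.6, 1.4, 0.3]
gripper_width: 0.703
grasp_force: 0.0
1765 [443.7 292.7  27.4  26.5  81.6]
1082 [444.1 292.5  44.3  28.1  -7. ]
table 0.0010635281488389397
t 2.0 g [0.443  0.2907 0.1498] ang 154.2 tilt [0.     0.0003] -> shift mm [ 0.5  0.3 91.8] yaw None q7 0.47 w 60.1 gf 0.0
```

View pics/w1.png

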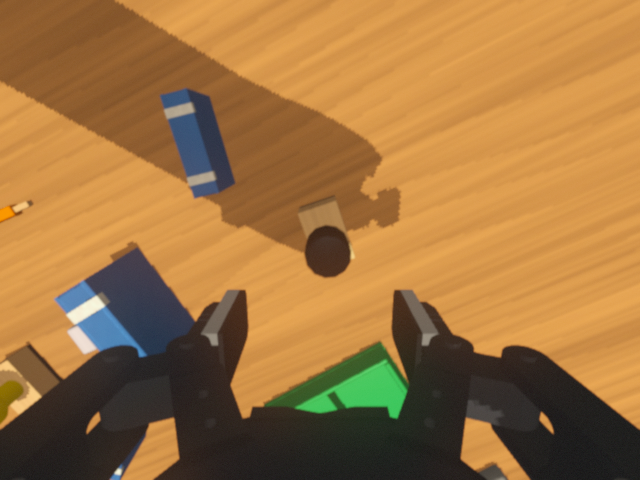

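The wrist picture shows the stamp knob at (328,250), between the open fingers, and its position agrees with the top view to 2 mm. I go down and grip.

```bash
python3 -m pendant '[[0.06,0,0.0014,0.031,0],[0.06,0,0,0.031,0],[0.06,0,0,0.030,0],[0.06,0,0,0,0],[0,0,0,0,0],[0,0,0,0,0],[0,0,0,0,0],[0,0,0,0,0],[0,0,0,0,0],[0,0,0,0,0]]' 40
python3 -m pendant '[[0,0,0,-0.02,0],[0,0,0,-0.04,0],[0,0,0,-0.04,0],[0,0,0,0,0]]'
python3 - <<'E'
from h import *
import math
a=math.radians(80.9);c=np.array([.6356,.008]);u=np.array([math.cos(a),math.sin(a)])
print('bays',c+.0305*u,c-.0305*u)
x,y=c+.0305*u
go(x,y,.158,152.7)
E
```

```text
t: 2.83
eef_pos: [0.4439, 0.2932, 0.2146]
tool_rot: [0.001, 0.222, 0.975, 0.002]
contact_force: [-1.2, 0.3, 8.2]
gripper_width: 0.314
grasp_force: 40.0
t: 3.17
eef_pos: [0.4455, 0.2935, 0.3204]
tool_rot: [0.004, 0.222, 0.975, 0.005]
contact_force: [0.6, -0.3, 0.2]
gripper_width: 0.314
grasp_force: 39.7
bays [0.64042382 0.03811612] [ 0.63077618 -0.02211612]
t 3.2 g [0.447  0.2948 0.1654] ang 154.3 tilt [0.0096 0.0081] -> shift mm [-285.6 -147.4    7.2] yaw 1.6 q7 0.47 w 26.8 gf 39.7
```

```bash
python3 -m pendant '[[0,-0.0317,-0.0164,0,1.6],[0,-0.0317,-0.0164,0,0],[0,-0.0317,-0.0164,0,0],[0,-0.0317,-0.0164,0,0],[0,-0.0317,-0.0164,0,0],[0,-0.0317,-0.0164,0,0],[0,-0.0317,-0.0164,0,0],[0,-0.0317,-0.0164,0,0],[0,-0.0317,-0.0164,0,0],[0,0,0,0,0],[0,0,0,0,0],[0,0,0,0,0]]'
python3 -c "
from h import *
go(.6404,.0381,.065)"
```

```text
t: 4.17
eef_pos: [0.6298, 0.0313, 0.3129]
tool_rot: [-0.0, 0.236, 0.972, 0.0]
contact_force: [-0.0, 0.5, -0.6]
gripper_width: 0.313
grasp_force: 39.7
t 4.2 g [0.6298 0.0314 0.1579] ang 152.7 tilt [-0.0002  0.0007] -> shift mm [-6.4 10.8 92.9] yaw None q7 1.04 w 26.7 gf 39.7
```

```bash
python3 -m pendant '[[0,-0.0064,0.0108,0,0],[0,0,0,0.04,0],[0,0,0,0.035,0],[0,0,0,0.012,0],[0,0,0,0.005,0],[0,0,0,0,0],[0,0,0,0,0]]'
python3 -c "
from h import *
go(.6404,.0381,.065)"
```

```text
t: 4.75
eef_pos: [0.6408, 0.0387, 0.2219]
tool_rot: [0.0, 0.235, 0.972, 0.0]
contact_force: [-0.5, -0.0, -0.6]
gripper_width: 0.313
grasp_force: 39.8
t 4.8 g [0.641  0.0388 0.0669] ang 152.8 tilt [0.001  0.0006] -> shift mm [ 0.2 -0.9  1.9] yaw None q7 1.05 w 26.7 gf 39.8
```

```bash
python3 -m pendant '[[0,0,0,0.002,0],[0,0,0,0,0],[0,0,0,0,0],[0.055,0,0,0,0],[0.055,0,0,0,0],[0.055,0,0,0,0],[0.055,0,0,0,0],[0.055,0,0,-0.02,0],[0.055,0,0,-0.04,0],[0.055,0,0,-0.04,0],[0.055,0,0,0,0]]'
python3 -c "
from h import *
go(.4395,.1453,.16,5.7)"
```

```text
t: 5.67
eef_pos: [0.6435, 0.0373, 0.3268]
tool_rot: [0.006, 0.236, 0.972, 0.002]
contact_force: [1.3, -0.0, 0.6]
gripper_width: 0.644
grasp_force: 0.0
t 5.7 g [0.6454 0.0376 0.1718] ang 152.7 tilt [0.0125 0.0017] -> shift mm [232.5   1.2   9.4] yaw -33.0 q7 1.03 w 55.0 gf 0.0
```

```bash
python3 -m pendant '[[0.06,0.038,0.0004,0,0],[0.06,0.038,0.0004,0,0],[0.06,0.038,0.0004,0,0],[0.06,0.038,0.0004,0,0],[0.06,0.038,0.0004,0,0],[0.06,0.038,0.0004,0,0],[0.06,0,0,0,-6.6],[0.06,0,0,0,-6.6],[0.06,0,0,0,-6.6],[0.06,0,0,0,-6.6],[0.06,0,0,0,-6.6],[0.06,0,0,0,0]]'
cat >> h.py <<'E'
def wlook(x,y,lo,hi,r=.06,tgt=None):
    m=bot.camera_model('wrist');p,d=bot.read_camera('wrist')
    W=cloud('wrist',m,d);P=W[(d>0)&(abs(W[...,0]-x)<r)&(abs(W[...,1]-y)<r)]
    Q=P[(P[:,2]>lo)&(P[:,2]<hi)];print(len(Q),rect(Q) if len(Q)>9 else '')
    return p
E
python3 -c "
from h import *
wlook(.4395,.1453,.058,.085)
go(.4395,.1453,.050,5.7)"
```

```text
t: 6.67
eef_pos: [0.4391, 0.1442, 0.3187]
tool_rot: [0.0, -0.052, 0.999, 0.0]
contact_force: [0.3, 0.1, 0.5]
gripper_width: 0.699
grasp_force: 0.0
5328 [440.2 145.5  92.3  24.3   5.3]
t 6.7 g [0.4392 0.1441 0.1637] ang -174.4 tilt [0.0002 0.0003] -> shift mm [ -0.4   1.1 113.7] yaw -0.1 q7 1.23 w 59.9 gf 0.0
```

```bash
python3 -m pendant '[[0.06,-0.001,0.0013,0.039,0],[0.06,0,0,0.039,0],[0.06,0,0,0.036,0],[0.06,0,0,0,0],[0,0,0,0,0],[0,0,0,0,0],[0,0,0,0,0],[0,0,0,0,0],[0,0,0,0,0],[0,0,0,0,0],[0,0,0,0,0]]' 50
python3 -m pendant '[[0,0,0,-0.02,0],[0,0,0,-0.04,0],[0,0,0,-0.04,0],[0,0,0,-0.01,0],[0,0,0,0,0],[0,0,0,0,0]]'
python3 - <<'E'
from h import *
import math
a=math.radians(6.3);c=np.array([.6203,.2385]);u=np.array([-math.sin(a),math.cos(a)])
print('bays',c+.03*u,c-.03*u)
x,y=c+.03*u
go(x,y,.158,6.3)
E
```

```text
t: 7.63
eef_pos: [0.441, 0.1459, 0.2069]
tool_rot: [0.002, -0.05, 0.999, 0.001]
contact_force: [-1.0, -1.5, 9.9]
gripper_width: 0.273
grasp_force: 52.8
t: 8.13
eef_pos: [0.4398, 0.1456, 0.3153]
tool_rot: [0.001, -0.05, 0.999, 0.001]
contact_force: [-0.8, -0.4, -1.6]
gripper_width: 0.277
grasp_force: 51.4
bays [0.61700797 0.26831883] [0.62359203 0.20868117]
t 8.1 g [0.4401 0.1458 0.1603] ang -174.3 tilt [0.002  0.0011] -> shift mm [-188.3  104.3    2.8] yaw -0.6 q7 1.23 w 23.6 gf 51.4
```

```bash
python3 -m pendant '[[0,-0.0314,0.0174,0,-0.6],[0,-0.0314,0.0174,0,0],[0,-0.0314,0.0174,0,0],[0,-0.0314,0.0174,0,0],[0,-0.0314,0.0174,0,0],[0,-0.0314,0.0174,0,0],[0,0,0,0,0],[0,0,0,0,0],[0,0,0,0,0]]'
python3 -c "
from h import *
go(.6170,.2683,.057,6.3)
p,d=bot.read_camera('top');cv2.imwrite('pics/t2.png',p[90:330,60:380])"
```

```text
t: 8.88
eef_pos: [0.6149, 0.2692, 0.3119]
tool_rot: [-0.002, -0.055, 0.998, -0.001]
contact_force: [0.0, -0.5, -1.3]
gripper_width: 0.274
grasp_force: 51.3
t 8.9 g [0.6143 0.2689 0.1569] ang -173.7 tilt [-0.0043 -0.0025] -> shift mm [-3.1 -0.6 99.9] yaw 0.0 q7 1.2 w 23.4 gf 51.3
```

View pics/t2.png

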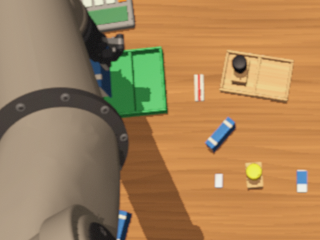

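The black stamp stands in the left bay of the stamp tray (crop 239,66), and the blue book is over the crate's left bay (crop 103,78). I lower it.

```bash
python3 -m pendant '[[0,-0.002,0,0.04,0],[0,0,0,0.04,0],[0,0,0,0.015,0],[0,0,0,0.004,0],[0,0,0,0,0],[0,0,0,0,0],[0,0,0,0,0]]'
python3 -c "
from h import *
print(bot.get_obs()['contact_force'])
go(.6170,.2683,.056,6.3)"
```

```text
t: 9.52
eef_pos: [0.6187, 0.2702, 0.2178]
tool_rot: [0.002, -0.055, 0.998, 0.001]
contact_force: [0.8, -0.2, -1.4]
gripper_width: 0.268
grasp_force: 51.4
[ 0.77272366 -0.2237466  -1.40056926]
t 9.5 g [0.6191 0.2705 0.0628] ang -173.7 tilt [0.0031 0.0016] -> shift mm [ 2.4 -1.9  6.8] yaw 0.0 q7 1.2 w 22.9 gf 51.4
```

```bash
python3 -m pendant '[[0,0.002,-0.0015,0.004,0],[0,0,0,0.002,0],[0,0,0,0,0],[0,0,0,0,0]]'
python3 -c "
from h import *
print(bot.get_obs()['contact_force'])
go(.6170,.2683,.056,6.3)"
```

```text
t: 9.85
eef_pos: [0.6164, 0.2683, 0.2111]
tool_rot: [0.001, -0.055, 0.998, 0.0]
contact_force: [-2.4, -2.2, 5.3]
gripper_width: 0.273
grasp_force: 52.0
[-2.35501171 -2.16564875  5.34520645]
t 9.8 g [0.6165 0.2684 0.0561] ang -173.7 tilt [0.0012 0.0005] -> shift mm [-0.4 -0.1  0.1] yaw 0.0 q7 1.2 w 23.3 gf 52.0
```

Light contact with the floor at the expected height, so I release and move on to the yellow stamp.

```bash
python3 -m pendant '[[0.05,0,0,0,0],[0.05,0,0,0,0],[0.05,0,0,0,0],[0.05,0,0,0,0],[0.05,0,0,-0.02,0],[0.05,0,0,-0.04,0],[0.05,0,0,-0.04,0],[0.05,0,0,0,0],[0.05,0,0,0,0],[0.05,0,0,0,0]]'
python3 -c "
from h import *
go(.448,.011,.16,95.4)"
```

```text
t: 10.68
eef_pos: [0.6159, 0.2684, 0.3097]
tool_rot: [0.0, -0.055, 0.998, 0.0]
contact_force: [-0.3, -0.6, -0.1]
gripper_width: 0.584
grasp_force: 0.0
t 10.7 g [0.6159 0.2684 0.1547] ang -173.7 tilt [0.0001 0.0001] -> shift mm [ 195.3 -237.3   -5.4] yaw -89.1 q7 1.2 w 49.9 gf 0.0
```

```bash
python3 -m pendant '[[0.06,0.0244,-0.0297,0,0],[0.06,0.0244,-0.0297,0,0],[0.06,0.0244,-0.0297,0,0],[0.06,0.0244,-0.0297,0,0],[0.06,0.0244,-0.0297,0,0],[0.06,0.0244,-0.0297,0,0],[0.06,0.0244,-0.0297,0,0],[0.06,0.0244,-0.0297,0,0],[0.06,0,0,0,0]]'
python3 -m pendant '[[0.06,0,0,0,7],[0.06,0,0,0,7],[0.06,0,0,0,7],[0.06,0,0,0,7],[0.06,0,0,0,7],[0.06,0,0,0,7],[0.06,0,0,0,7],[0.06,0,0,0,7],[0.06,0,0,0,7],[0.06,0,0,0,7],[0.06,0,0,0,7],[0.06,0,0,0,7]]'
python3 -m pendant '[[0.06,0,0,0,6.9],[0.06,0,0,0,0],[0.06,0,0,0,0],[0.06,0,0,0,0]]'
python3 -c "
from h import *
wlook(.448,.011,.061,.085,.04)
wlook(.448,.011,.016,.03,.04)
go(.448,.011,.058,95.4)"
```

```text
t: 11.43
eef_pos: [0.4433, 0.0046, 0.3077]
tool_rot: [-0.004, -0.051, 0.999, -0.001]
contact_force: [-0.5, -0.3, 0.5]
gripper_width: 0.705
grasp_force: 0.0
t: 12.43
eef_pos: [0.4478, 0.0109, 0.3085]
tool_rot: [-0.001, 0.629, 0.777, -0.001]
contact_force: [-0.5, -0.1, -0.0]
gripper_width: 0.702
grasp_force: 0.0
t: 12.77
eef_pos: [0.4481, 0.0109, 0.3091]
tool_rot: [-0.0, 0.671, 0.741, -0.001]
contact_force: [-0.1, -0.9, 0.6]
gripper_width: 0.702
grasp_force: 0.0
1673 [448.3  11.3  27.5  26.4  34.8]
1364 [448.6  10.6  44.   28.3   4.8]
t 12.9 g [0.4481 0.0107 0.1544] ang 95.6 tilt [-0.0006 -0.0002] -> shift mm [ 0.3 -0.  96.4] yaw 0.2 q7 0.07 w 59.9 gf 0.0
```

```bash
python3 -m pendant '[[0.06,0,0,0.033,0],[0.06,0,0,0.033,0],[0.06,0,0,0.030,0],[0.06,0,0,0,0],[0,0,0,0,0],[0,0,0,0,0],[0,0,0,0,0],[0,0,0,0,0],[0,0,0,0,0],[0,0,0,0,0]]' 40
python3 -m pendant '[[0,0,0,-0.02,0],[0,0,0,-0.04,0],[0,0,0,-0.04,0],[0,0,0,0,0],[0,0,0,0,0]]'
python3 -c "
from h import *
go(.6308,-.0225,.158,80.9)"
```

```text
t: 13.7
eef_pos: [0.4491, 0.0107, 0.2154]
tool_rot: [0.001, 0.673, 0.74, 0.001]
contact_force: [-1.5, -1.2, 8.5]
gripper_width: 0.313
grasp_force: 40.0
t: 14.12
eef_pos: [0.4492, 0.0108, 0.3167]
tool_rot: [0.002, 0.673, 0.74, 0.003]
contact_force: [-0.1, 0.0, -2.1]
gripper_width: 0.31
grasp_force: 39.9
t 14.1 g [0.4503 0.0112 0.1617] ang 95.5 tilt [0.0069 0.0026] -> shift mm [-50.8 176.4   4.9] yaw 14.6 q7 0.07 w 26.5 gf 39.9
```

```bash
python3 -m pendant '[[0,-0.0102,0.0354,0,0],[0,-0.0102,0.0354,0,0],[0,-0.0102,0.0354,0,0],[0,-0.0102,0.0354,0,0],[0,-0.0102,0.0354,0,0],[0,0,0,0,4.9],[0,0,0,0,4.9],[0,0,0,0,4.8],[0,0,0,0,0],[0,0,0,0,0],[0,0,0,0,0]]'
python3 -c "
from h import *
go(.6308,-.0225,.066,80.9)"
```

```text
t: 15.03
eef_pos: [0.629, -0.0231, 0.3132]
tool_rot: [-0.0, 0.76, 0.649, -0.0]
contact_force: [-0.2, 0.2, -1.3]
gripper_width: 0.318
grasp_force: 40.0
t 15.0 g [ 0.6289 -0.0231  0.1582] ang 81.0 tilt [-0.001  0.   ] -> shift mm [ 0.9  1.9 92.2] yaw 0.1 q7 0.03 w 27.1 gf 40.0
```

```bash
python3 -m pendant '[[0,0.001,0.0015,0.04,0],[0,0,0,0.036,0],[0,0,0,0.012,0],[0,0,0,0.004,0],[0,0,0,0,0],[0,0,0,0,0],[0,0,0,0.0015,0],[0,0,0,0,0]]'
python3 -c "
from h import *
print(bot.get_obs()['contact_force'])
go(.6308,-.0225,.065,80.9)"
```

```text
t: 15.7
eef_pos: [0.6313, -0.0226, 0.2208]
tool_rot: [0.0, 0.761, 0.649, 0.0]
contact_force: [0.3, 0.5, -0.7]
gripper_width: 0.314
grasp_force: 40.8
[ 0.2855048   0.53341319 -0.68936344]
t 15.7 g [ 0.6315 -0.0226  0.0658] ang 80.9 tilt [0.0012 0.0001] -> shift mm [-0.  -0.7  0.8] yaw -0.0 q7 0.08 w 26.9 gf 40.8
```

```bash
python3 -m pendant '[[0.055,0,0,0.0005,0],[0.055,0,0,0,0],[0.055,0,0,0,0],[0.055,0,0,0,0],[0.055,0,0,-0.02,0],[0.055,0,0,-0.04,0],[0.055,0,0,-0.04,0],[0.055,0,0,0,0],[0.055,0,0,0,0],[0.055,0,0,0,0]]'
python3 -c "
from h import *
go(.4293,-.1544,.16,-25.3)"
```

```text
t: 16.53
eef_pos: [0.6308, -0.0224, 0.3196]
tool_rot: [-0.0, 0.761, 0.648, 0.0]
contact_force: [-0.5, 0.1, 0.1]
gripper_width: 0.642
grasp_force: 0.0
t 16.5 g [ 0.6308 -0.0223  0.1646] ang 80.9 tilt [0.     0.0004] -> shift mm [-162.4 -177.9    4.5] yaw -73.8 q7 0.02 w 54.8 gf 0.0
```

```bash
python3 -m pendant '[[0.06,-0.0232,-0.0254,0,0],[0.06,-0.0232,-0.0254,0,0],[0.06,-0.0232,-0.0254,0,0],[0.06,-0.0232,-0.0254,0,0],[0.06,-0.0232,-0.0254,0,0],[0.06,-0.0232,-0.0254,0,0],[0.06,-0.0232,-0.0254,0,0],[0.06,0,0,0,0]]'
python3 -m pendant '[[0.06,0,0,0,-6.7],[0.06,0,0,0,-6.7],[0.06,0,0,0,-6.7],[0.06,0,0,0,-6.7],[0.06,0,0,0,-6.7],[0.06,0,0,0,-6.7],[0.06,0,0,0,-6.7],[0.06,0,0,0,-6.7],[0.06,0,0,0,-6.7],[0.06,0,0,0,-6.7],[0.06,0,0,0,-6.8],[0.06,0,0,0,0]]'
python3 -c "
from h import *
wlook(.4293,-.1544,.058,.085)
go(.4293,-.1544,.05,-25.3)"
```

```text
t: 17.2
eef_pos: [0.4233, -0.1578, 0.3179]
tool_rot: [-0.003, 0.764, 0.646, -0.002]
contact_force: [-0.1, 0.0, -0.3]
gripper_width: 0.698
grasp_force: 0.0
t: 18.2
eef_pos: [0.4292, -0.1543, 0.3185]
tool_rot: [-0.001, 0.217, 0.976, -0.0]
contact_force: [0.4, 1.3, 0.1]
gripper_width: 0.7
grasp_force: 0.0
5342 [ 430.1 -154.8   92.3   24.4  -25.3]
t 18.2 g [ 0.4289 -0.1543  0.1636] ang 154.5 tilt [-0.0024  0.0006] -> shift mm [-7.000e-01  1.000e-01  1.136e+02] yaw -0.2 q7 1.43 w 60.0 gf 0.0
```

```bash
python3 -m pendant '[[0.06,-0.001,0,0.039,0],[0.06,0,0,0.039,0],[0.06,0,0,0.036,0],[0.06,0,0,0,0],[0,0,0,0,0],[0,0,0,0,0],[0,0,0,0,0],[0,0,0,0,0],[0,0,0,0,0],[0,0,0,0,0],[0,0,0,0,0]]' 50
python3 -m pendant '[[0,0,0,-0.02,0],[0,0,0,-0.04,0],[0,0,0,-0.04,0],[0,0,0,-0.01,0],[0,0,0,0,0],[0,0,0,0,0]]'
python3 -c "
from h import *
go(.6236,.2087,.16,6.3)"
```

```text
t: 19.17
eef_pos: [0.4315, -0.1553, 0.2078]
tool_rot: [0.002, 0.22, 0.976, 0.0]
contact_force: [-1.4, -0.5, 9.2]
gripper_width: 0.272
grasp_force: 50.5
t: 19.67
eef_pos: [0.4304, -0.1548, 0.3165]
tool_rot: [0.001, 0.219, 0.976, 0.0]
contact_force: [-0.3, 0.7, -0.6]
gripper_width: 0.274
grasp_force: 49.4
t 19.7 g [ 0.4308 -0.1548  0.1615] ang 154.6 tilt [0.0027 0.0002] -> shift mm [-18.6 411.    2.1] yaw -31.7 q7 1.44 w 23.4 gf 49.4
```

```bash
python3 -m pendant '[[0,-0.0017,0.0374,0,0],[0,-0.0017,0.0374,0,0],[0,-0.0017,0.0374,0,0],[0,-0.0017,0.0374,0,0],[0,-0.0017,0.0374,0,0],[0,-0.0017,0.0374,0,0],[0,-0.0017,0.0374,0,0],[0,-0.0017,0.0374,0,0],[0,-0.0017,0.0374,0,0],[0,-0.0017,0.0374,0,0],[0,-0.0017,0.0374,0,0],[0,0,0,0,0]]'
python3 -m pendant '[[0,0,0,0,-6.3],[0,0,0,0,-6.3],[0,0,0,0,-6.3],[0,0,0,0,-6.4],[0,0,0,0,-6.4],[0,0,0,0,0],[0,0,0,0,0],[0,0,0,0,0]]'
python3 - <<'E'
from h import *
p=wlook(.617,.268,.062,.085,.05);cv2.imwrite('pics/w3.png',p)
go(.6236,.2087,.057,6.3)
E
```

```text
t: 20.67
eef_pos: [0.6241, 0.2177, 0.3129]
tool_rot: [-0.001, 0.215, 0.977, 0.002]
contact_force: [-0.6, 1.4, -0.8]
gripper_width: 0.274
grasp_force: 49.5
t: 21.33
eef_pos: [0.6233, 0.2085, 0.3144]
tool_rot: [-0.001, -0.054, 0.999, -0.0]
contact_force: [0.0, -0.1, -0.8]
gripper_width: 0.271
grasp_force: 49.5
6245 [615.2 268.2  92.6  25.2   6. ]
t 21.4 g [0.6231 0.2086 0.1598] ang -173.8 tilt [-0.0014 -0.0004] -> shift mm [-6.000e-01  1.000e-01  1.028e+02] yaw -0.1 q7 1.28 w 23.3 gf 49.5
```

View pics/w3.png

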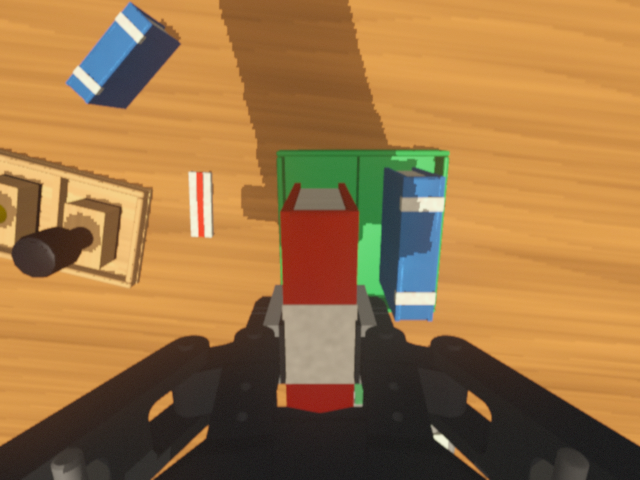

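The blue book stands in the right-hand bay (410,245), and the red book is held over the free bay (320,290). I lower it.

```bash
python3 -m pendant '[[0,0,0,0.04,0],[0,0,0,0.04,0],[0,0,0,0.015,0],[0,0,0,0.004,0],[0,0,0,0,0],[0,0,0,0,0],[0,0,0,0.003,0],[0,0,0,0,0],[0,0,0,0,0]]'
python3 -c "
from h import *
print(bot.get_obs()['contact_force'])
go(.6236,.2087,.0568,6.3)"
```

```text
t: 22.13
eef_pos: [0.624, 0.2089, 0.2149]
tool_rot: [0.001, -0.055, 0.998, 0.0]
contact_force: [-0.0, -0.5, -1.2]
gripper_width: 0.275
grasp_force: 49.7
[-0.04068113 -0.47544966 -1.20070326]
t 22.1 g [0.6243 0.209  0.0599] ang -173.7 tilt [0.0018 0.0008] -> shift mm [ 0.8 -0.3  3.1] yaw 0.0 q7 1.29 w 23.5 gf 49.7
```

```bash
python3 -m pendant '[[0,0,0,0.003,0],[0,0,0,0,0],[0,0,0,0,0],[0.05,0,0,0,0],[0.05,0,0,0,0],[0.05,0,0,0,0],[0.05,0,0,0,0],[0.05,0,0,-0.02,0],[0.05,0,0,-0.04,0],[0.05,0,0,-0.04,0],[0.05,0,0,0,0],[0.05,0,0,0,0]]'
python3 -c "
from h import *
go(.441,-.2918,.15)"
```

```text
t: 23.13
eef_pos: [0.6246, 0.209, 0.3137]
tool_rot: [0.003, -0.055, 0.998, 0.001]
contact_force: [0.4, -1.3, 0.1]
gripper_width: 0.589
grasp_force: 0.0
t 23.1 g [0.6254 0.2093 0.1587] ang -173.7 tilt [0.0053 0.0022] -> shift mm [ 238.6 -477.8    6.6] yaw None q7 1.29 w 50.3 gf 0.0
```

```bash
python3 -m pendant '[[0.05,0.017,-0.0341,0,0],[0.07,0.017,-0.0341,0,0],[0.07,0.017,-0.0341,0,0],[0.07,0.017,-0.0341,0,0],[0.07,0.017,-0.0341,0,0],[0.07,0.017,-0.0341,0,0],[0.07,0.017,-0.0341,0,0],[0.07,0.017,-0.0341,0,0],[0.07,0.017,-0.0341,0,0],[0.07,0.017,-0.0341,0,0],[0.07,0.017,-0.0341,0,0],[0.07,0.017,-0.0341,0,0]]'
python3 -m pendant '[[0.07,0.017,-0.0341,0,0],[0.07,0.017,-0.0341,0,0],[0.07,0,0,0,0],[0.07,0,0,0,0],[0.07,0,0,0,0],[0.07,0,0,0,0]]'
python3 - <<'E'
from h import *
p=wlook(.441,-.2918,.05,.07,.04)
go(.441,-.2918,.042)
E
```

```text
t: 24.13
eef_pos: [0.4645, -0.2218, 0.3094]
tool_rot: [-0.001, -0.055, 0.998, 0.0]
contact_force: [0.1, -0.7, -0.6]
gripper_width: 0.825
grasp_force: 0.0
t: 24.63
eef_pos: [0.4402, -0.2905, 0.3099]
tool_rot: [-0.001, -0.056, 0.998, 0.001]
contact_force: [0.1, 0.9, 0.1]
gripper_width: 0.822
grasp_force: 0.0
3796 [ 441.7 -293.9   44.3   43.2    7.5]
t 24.7 g [ 0.4403 -0.2903  0.1551] ang -173.5 tilt [-0.0008  0.0011] -> shift mm [ -0.6  -1.7 113.1] yaw None q7 2.23 w 69.6 gf 0.0
```

```bash
python3 -m pendant '[[0.07,-0.001,-0.0028,0.039,0],[0.07,0,0,0.039,0],[0.07,0,0,0.035,0],[0.07,0,0,0,0],[0,0,0,0,0],[0,0,0,0,0],[0,0,0,0,0],[0,0,0,0,0],[0,0,0,0,0],[0,0,0,0,0]]' 40
python3 -m pendant '[[0,0,0,-0.02,0],[0,0,0,-0.04,0],[0,0,0,-0.04,0],[0,0,0,0,0],[0,0,0,0,0],[0,0,0,0,0]]'
python3 -c "
from h import *
go(.6165,-.2338,.15)"
```

```text
t: 25.52
eef_pos: [0.4419, -0.295, 0.1996]
tool_rot: [0.002, -0.055, 0.998, -0.001]
contact_force: [-1.2, 1.2, 8.7]
gripper_width: 0.503
grasp_force: 41.2
t: 26.02
eef_pos: [0.4409, -0.2945, 0.2981]
tool_rot: [0.0, -0.055, 0.998, -0.0]
contact_force: [-0.1, 0.3, -1.5]
gripper_width: 0.503
grasp_force: 41.0
t 26.0 g [ 0.441  -0.2945  0.1431] ang -173.7 tilt [ 0.0008 -0.0001] -> shift mm [-181.2   40.9   -6.8] yaw None q7 2.24 w 43.0 gf 41.0
```

```bash
python3 -m pendant '[[0,-0.0362,0.0082,0,0],[0,-0.0362,0.0082,0,0],[0,-0.0362,0.0082,0,0],[0,-0.0362,0.0082,0,0],[0,-0.0362,0.0082,0,0],[0,0,0,0,0],[0,0,0,0,0],[0,0,0,0.04,0],[0,0,0,0.03,0],[0,0,0,0.015,0],[0,0,0,0,0],[0,0,0,0,0]]'
python3 -c "
from h import *
print(bot.get_obs()['contact_force'])
go(.6165,-.2338,.049)"
```

```text
t: 27.02
eef_pos: [0.6148, -0.2347, 0.2113]
tool_rot: [-0.002, -0.055, 0.999, 0.0]
contact_force: [-0.4, -0.6, -0.4]
gripper_width: 0.5
grasp_force: 41.0
[-0.43241289 -0.57009889 -0.35648678]
t 27.0 g [ 0.6142 -0.2346  0.0563] ang -173.7 tilt [-0.004   0.0005] -> shift mm [-2.4  0.5  7.3] yaw None q7 2.05 w 42.7 gf 41.0
```

```bash
python3 -m pendant '[[0,-0.001,0,0.005,0],[0,0,0,0.002,0],[0,0,0,0,0],[0,0,0,0,0]]'
python3 -c "
from h import *
print(bot.get_obs()['contact_force'])
go(.6165,-.2338,.049)"
```

```text
t: 27.35
eef_pos: [0.6177, -0.2339, 0.2065]
tool_rot: [0.001, -0.055, 0.998, -0.0]
contact_force: [0.6, 0.4, -1.1]
gripper_width: 0.502
grasp_force: 41.0
[ 0.56393961  0.38344553 -1.06767174]
t 27.4 g [ 0.6179 -0.234   0.0515] ang -173.7 tilt [ 0.0012 -0.0003] -> shift mm [1.3 0.3 2.5] yaw None q7 2.05 w 42.9 gf 41.0
```

Lower 2.5 mm, release, lift, then look over the result.

```bash
python3 -m pendant '[[0,0,0,0.0025,0],[0,0,0,0,0],[0,0,0,0,0],[0.07,0,0,0,0],[0.07,0,0,0,0],[0.07,0,0,0,0],[0.07,0,0,0,0],[0.07,0,0,-0.02,0],[0.07,0,0,-0.04,0],[0.07,0,0,-0.04,0],[0.07,0,0,-0.04,0],[0.07,0,0,-0.03,0]]'
python3 -m pendant '[[0.07,0.03,-0.02,0,0],[0.07,0.03,-0.02,0,0],[0.07,0.03,-0.02,0,0],[0.07,0.03,-0.02,0,0],[0.07,0,0,0,0],[0.07,0,0,0,0]]'
python3 - <<'E'
from h import *
p,d=bot.read_camera('top');m=bot.camera_model('top');W=cloud('top',m,d)
cv2.imwrite('pics/t4.png',p[100:340,100:520])
p2,_=bot.read_camera('scene');cv2.imwrite('pics/s4.png',p2)
C=dict(crate=(.6203,.2385,6.3),st=(.6356,.008,-9.1),lt=(.6165,-.2338,7.1))
def chk(t,lo,hi,r=.06,ys=(-1,1)):
    x,y,a=C[t];a=np.radians(a);R=np.array([[np.cos(a),np.sin(a)],[-np.sin(a),np.cos(a)]])
    L=(W[...,:2]-[x,y])@R.T
    for s in ys:
        k=(d>0)&(abs(L[...,0])<r)&(abs(L[...,1])<r)&(W[...,2]>lo)&(W[...,2]<hi)
        if len(ys)>1:k&=L[...,1]*s>0
        print(t,s,k.sum(),rect(L[k]) if k.sum()>5 else '', 'ztop',np.percentile(W[k][:,2],[10,50,90]).round(3))
chk('crate',.06,.09);chk('st',.06,.09);chk('st',.022,.036);chk('lt',.05,.08,.04,(1,))
print(bot.get_obs()['t'])
E
```

```text
t: 28.35
eef_pos: [0.6176, -0.2341, 0.3768]
tool_rot: [0.001, -0.055, 0.998, -0.001]
contact_force: [1.6, -0.8, -0.5]
gripper_width: 0.821
grasp_force: 0.0
t: 28.85
eef_pos: [0.5049, -0.3288, 0.3735]
tool_rot: [-0.0, -0.053, 0.999, -0.0]
contact_force: [1.9, 0.8, -0.1]
gripper_width: 0.82
grasp_force: 0.0
crate -1 744 [ -1.9 -29.3  93.6  26.1   0.6] ztop [0.069 0.073 0.075]
crate 1 761 [-2.6 30.1 93.5 25.   0.2] ztop [0.069 0.073 0.075]
st -1 219 [ -1.8 -30.8  26.8  26.4 -77.5] ztop [0.069 0.077 0.08 ]
st 1 221 [ -0.5  30.4  27.2  26.2 -71.1] ztop [0.068 0.077 0.08 ]
st -1 176 [  7.7 -28.5  66.1  34.1  11.1] ztop [0.027 0.029 0.032]
st 1 195 [-7.8 29.9 62.1 29.   3.2] ztop [0.026 0.029 0.032]
lt 1 528 [ -0.    0.9  44.2  43.3 -74.3] ztop [0.06  0.065 0.067]
28.95
```

View pics/t4.png

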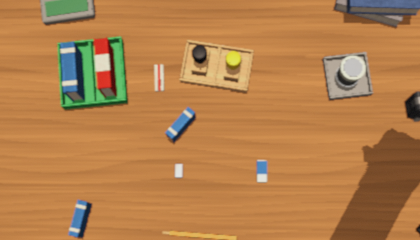

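View pics/s4.png

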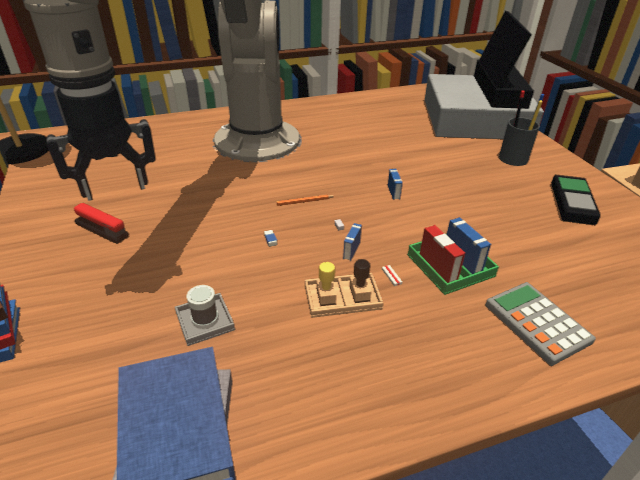

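Both pictures show all five things upright in their trays. The books are at scene (440,253) and (467,245), the stamps at (327,283) and (362,280), and the loupe at (203,307). Positions are within 3 mm of the bay centres at the right heights, and the arm is clear.

```bash
python3 -m pendant '[[0.07,0,0,0,0],[0.07,0,0,0,0],[0.07,0,0,0,0]]' >/dev/null; python3 -c "
from station import bot
print(bot.hand_in())"
```

```text
the job is handed in; nothing more can be done
None
```

Job handed in at about 29 s of robot time: the last pictures show all five things upright in their trays, each within about 3 mm of its bay or tray centre; the hand-in gave no verdict.

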